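Stop the bench sander rocking

ROBOT

A 7-joint arm with a two-finger parallel gripper is mounted at the origin on the work surface. World frame = base frame: x ahead of the robot, y to its left, z up, the work surface at z = 0. Lengths are in m, angles in rad, forces in N, time in s.
With the tool pointing down it reaches from about 0.4 to 0.85 m from the base axis. Payload 4.5 kg.
Tool frame: the origin (TCP) lies on the front face of the gripper's body, between the roots of the fingers; the fingertips stand 64 mm ahead of it and the grasp point (between the pads) lies 45 mm ahead of it; z points along the fingers, y is the line along which they close (so a half turn about z gives the same grasp; the last joint's range is limited). The gripper opens to 88 mm and grips with 3 to 60 N. Pads are 18 mm wide; open, the fingers measure 123 mm over their backs; the gripper's body (75 mm by 187 mm) begins 45 mm behind the grasp point.
Start: joints at [-1.107, 0.689, -0.195, 1.565, 0.157, 0.902, -0.215], TCP at [0.26, 0.568, 0.303] pointing down, gripper open.
Joint ranges: [-3.01, 3.01], [-0.46, 2.08], [-1.47, 1.51], [0.13, 2.56], [-1, 4.14], [0.04, 2.09], [-2.66, 2.66]. Speed limits (rad/s): [2.57, 2.57, 3.14, 3.14, 3.14, 3.14, 3.14].

INTERFACE

Orientations are given as [roll, pitch, yaw] about the fixed x, y, z axes, in that order (R = Rz(yaw) Ry(pitch) Rx(roll)).
In Python, from station import * gives the robot as it stands. The module is installed in compiled form; this text tells all that it offers.
- The arm moves only by the tool step_arm, never from a script. Its argument "commands" is a list of rows, each a list of 7 numbers: the closure, from -1 (fully open) to 1 (shut), then the shift along the tool's x, y, z in cm, then the turn, a rotation vector about the tool's x, y, z in rad. In form: [[grip, dx, dy, dz, rx, ry, rz], ...]. A call has 1 to 5 rows; each row shifts and turns the commanded pose from where the row before left it, along the tool's axes as they then stand; what a row does not reach is not made up. A row lasts 1/12 s, in which the tool goes at most 41.7 mm and 7.16 degrees, less where a joint would pass 70% of its speed; a pose out of reach is approached as far as the arm can. A call with a gripper value outside its range is refused whole. The fingers move at their own pace and stop on an object; the grip force is fixed at half the most. Time passes only in rows, so rows that do not move let the fingers close. It gives the time, the measured TCP pose, the force, the opening and the grip force at its end, in the units of the state.
- read_state(): the state, without advancing time (a new reading comes with each control period).
- get_image(name): name is "scene" or "top" or "wrist"; returns a dict with "img" (420x560x3 uint8, blue, green, red), "depth" (420x560 float32, m along the optical axis (not along the pixel's ray), 0 where there is no reading), "fx", "fy", "cx", "cy" (pixels), "world_to_cam" (4x4, takes a point from world to camera coordinates); the wrist camera has in their place "tool_from_camera" (4x4, takes a point from camera to tool coordinates, whose origin is the TCP and whose axes are the flange's). Camera axes: x right, y up, looking along -z (the intrinsics and any distortion apply to the point x, -y, -z); pixel columns grow to the right and rows downward; lengths in m; the calibration is good to about 2 mm. The wrist camera is an equidistant fisheye: a pixel r from the principal point sees the ray r / f radians off the axis. A picture is of the moment at which its call begins: read the wrist's pose just before it.
- hand_in(): hands the job in; it is judged then, once.
The state is a dict: "clock": time; "joint_pos": joint angles; "joint_vel": joint speeds; "joint_torque": joint torques, N m; "tool_pos": TCP position; "tool_rot": TCP orientation; "wrist_force": force on the tool from outside, world axes, zero at the start; "ft_torque": the same for the moment, N m; "gripper_width": finger opening in m; "grip_force": force on a finger pad.
Only numpy, scipy, OpenCV 4.12 (cv2) and the standard library are available. Lean on these libraries where they do the work, as an engineer would, in place of code of your own. Each camera call takes 0.05 s, during which the arm holds its last target. There are 200 camera calls.

TASK

The little disc sander rocks on the bench because the adjustable foot under its red knob hangs clear of the bench top. Turn the red knob clockwise (seen from above) until that foot carries its share of the load and the sander stands firm on all four feet, which is when the pointer is around the middle of the green arc; going on past the arc overloads it and takes the weight off its neighbours. Leave the black knob as it is, do not shift or tip the sander, and let go at the end.

Things in the scene. Friction and masses are not known exactly. Their poses are not given: they have to be found in the camera images.
- level_knob_grip (a point): Grip point of the red levelling knob, on its vertical axis, 71 mm above the bench, 7 mm below the top of the knob's upright bar (42 long, 14 thick, 32 high, on a 44 mm disc). Axes turn with the knob: x along the bar, y across it (pinch along y), z up; white line and black rim pointer on the -x side. It keeps its height as it turns. Around it a white 70 mm dial with a green arc on the sander.
- level_knob (a joint): Red knob angle, rad, growing clockwise seen from above, 0 to a stop at 2.8; starts at 0.2 to 0.7. It lowers the foot 5 mm per rad; the foot meets the bench at about 0.9, then a spring loads it by 9 N per rad. The green arc is 1.25 to 1.95; its middle, 1.6, is right. Stiff (0.12 N m), stays where left.
- level_foot: Adjustable rubber foot right under the red knob, a disc 32 mm across, 8 thick; origin at the centre of its underside. The sander: grey plate 320 x 250, top 34 mm above the bench, 3.5 kg, loose; red motor and 125 mm disc; its work table, 122 mm high, starts 86 mm behind the knob's axis.
- lock_knob (a joint): Angle, rad, of the black lock knob, shaped like the red one, at the sander's other robot-side corner, 176 mm from the red knob: 0 at the start, growing clockwise. To be left alone.

How it is judged:
By the outcome, as a careful person would: the job done as asked, in the order asked, and still so for the second after the job is handed in, with the robot touching nothing.
It also fails if it takes over 32 s, if anything falls off the work surface, if the arm or the gripper's body presses on something with over 40 N, if the wrist force passes 120 N, or if a joint passes its speed limit or range.

## Working session

There is one attempt and no reset: what is moved stays moved. The work goes in short steps, Python scripts to look and compute and a tool call to move; the robot and the scene stay as the last step left them, time stands still between calls to the robot, and variables do not carry over. Pictures are saved under pics/ and viewed, at most 10 in all, crops included, and the job is handed in when it is done.

Besides the shell and the picture viewer there is one more tool, called after "Request:" as a command line: name --pt "numbers of a row" for each row, then --argument value for the rest. step_arm: Moves the arm, as the interface text tells. Its arguments: {"type":"object","properties":{"commands":{"type":"array"}},"required":["commands"]}

```bash
mkdir -p pics
cat > h.py <<'E'
from station import *
import numpy as np, cv2
from scipy.spatial.transform import Rotation as R
def ray(c,u,v):
    T=np.linalg.inv(c["world_to_cam"]); d=np.array([(u-c["cx"])/c["fx"],-(v-c["cy"])/c["fy"],-1.])
    return T[:3,3],T[:3,:3]@d
def onplane(c,u,v,z):
    o,d=ray(c,u,v); return o+d*(z-o[2])/d[2]
E
python3 - <<'E'
from h import *
s=read_state();print(s)
ims=[]
for n in("scene","top"):
    c=get_image(n);cv2.imwrite(f"pics/{n}0.png",c["img"]);np.save(f"{n}0.npy",c,allow_pickle=True)
    print(n,np.linalg.inv(c["world_to_cam"])[:3,3])
E
```

```text
{'clock': 0.0, 'joint_pos': array([-1.10719839,  0.68999055, -0.19450788,  1.56631895,  0.15732567,
        0.90247402, -0.21513824]), 'joint_vel': array([ 0.00062498,  0.00022648, -0.00097334, -0.00019546,  0.00063596,
       -0.00157318,  0.00089228]), 'joint_torque': array([ 1.07655669e-04, -5.27546203e+01, -1.26692399e+00, -1.53429937e+01,
       -5.26827865e-02,  6.49723137e-03,  1.51770973e-04]), 'tool_pos': array([0.2602654 , 0.56768373, 0.30191235]), 'tool_rot': array([-3.13980166e+00,  1.49076741e-04,  2.71184914e+00]), 'wrist_force': array([ 0.78532255,  0.50765724, -0.53365159]), 'ft_torque': array([ 0.00296243,  0.05326572, -0.02108667]), 'grip_force': 0.0, 'gripper_width': 0.08815533626022483}
scene [1.02784915 0.04676238 0.67068424]
top [ 0.49691331 -0.01553757  0.82372576]
```

View pics/top0.png

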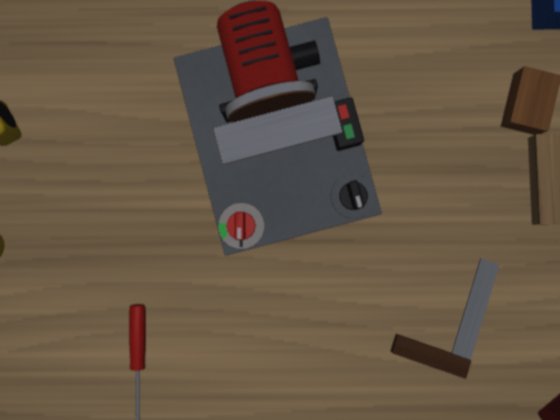

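View pics/scene0.png

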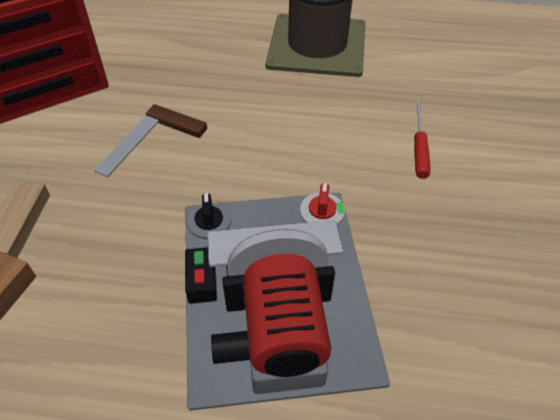

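The top view shows the red knob at about (241,226), with its pointer toward (240,244) and the green arc at (222,230). The black knob is at (353,196) and the work table edge is just behind at y≈160. The scene view agrees.

Run:
```python
from h import *
c=np.load("top0.npy",allow_pickle=True).item(); im=c["img"]
hsv=cv2.cvtColor(im,cv2.COLOR_BGR2HSV)
roi=np.zeros(im.shape[:2],np.uint8); cv2.circle(roi,(241,226),30,255,-1)
def cen(m,z,name,rr=roi):
    m=cv2.bitwise_and(m.astype(np.uint8)*255,rr); M=cv2.moments(m,True); u,v=M['m10']/M['m00'],M['m01']/M['m00']
    p=onplane(c,u,v,z); print(name,M['m00'],(round(u,1),round(v,1)),p.round(4)); return p
H,S,V=[hsv[...,i] for i in range(3)]
red=((H<10)|(H>170))&(S>120)&(V>60)
green=(H>45)&(H<80)&(S>120)
white=(S<50)&(V>110)
cen(red,.047,"red"); g=cen(green,.036,"green")
# dial outer: white|red|green hull -> ellipse
m=cv2.bitwise_and(((white|green|red)*255).astype(np.uint8),roi)
cs,_=cv2.findContours(m,0,2); k=max(cs,key=cv2.contourArea); e=cv2.fitEllipse(cv2.convexHull(k)); print(e, onplane(c,*e[0],.036))
# by depth: bar top
o=c["depth"]; T=np.linalg.inv(c["world_to_cam"])
v,u=np.where(roi>0); d=o[v,u]
P=np.c_[(u-c["cx"])/c["fx"]*d,-(v-c["cy"])/c["fy"]*d,-d]@T[:3,:3].T+T[:3,3]
for lo,hi in((.065,.09),(.04,.06)):
    q=P[(P[:,2]>lo)&(P[:,2]<hi)]; 
    if len(q)>5:
        w,ve=np.linalg.eigh(np.cov(q[:,:2].T)); print(lo,len(q),q.mean(0).round(4),np.ptp(q,axis=0).round(4),ve[:,1], np.degrees(np.arctan2(ve[1,1],ve[0,1])),12**.5*w**.5)
# black knob
m2=((P[:,2]>0))
roi2=np.zeros_like(roi); cv2.circle(roi2,(353,196),26,255,-1)
v,u=np.where(roi2>0); d=o[v,u]
Q=np.c_[(u-c["cx"])/c["fx"]*d,-(v-c["cy"])/c["fy"]*d,-d]@T[:3,:3].T+T[:3,3]
q=Q[Q[:,2]>.065]; print("black",len(q),q.mean(0))
print(np.percentile(P[:,2],[5,50,95]))
cr=im[190:262,205:277]; cv2.imwrite("pics/crop.png",cv2.resize(cr,None,fx=8,fy=8,interpolation=cv2.INTER_CUBIC))
```

```text
red 544.0 (240.7, 224.6) [0.5039 0.0482 0.047 ]
green 81.0 (222.2, 229.7) [0.4963 0.0774 0.036 ]
((240.66445922851562, 225.4986114501953), (42.7788200378418, 43.42322540283203), 48.237403869628906) [0.50254461 0.04913611 0.036     ]
0.065 301 [0.5029 0.0483 0.0772] [0.0406 0.0143 0.0166] [-0.9999123  -0.01324384] -179.2411615375528 [0.01495429 0.04081672]
0.04 994 [0.5023 0.0476 0.0438] [0.0683 0.0684 0.0188] [-0.12712775  0.99188635] 97.30364703586046 [0.05965675 0.06422662]
black 308 [ 0.54518503 -0.11725279  0.10147885]
[0.00025949 0.03948313 0.07798774]
```

View pics/crop.png

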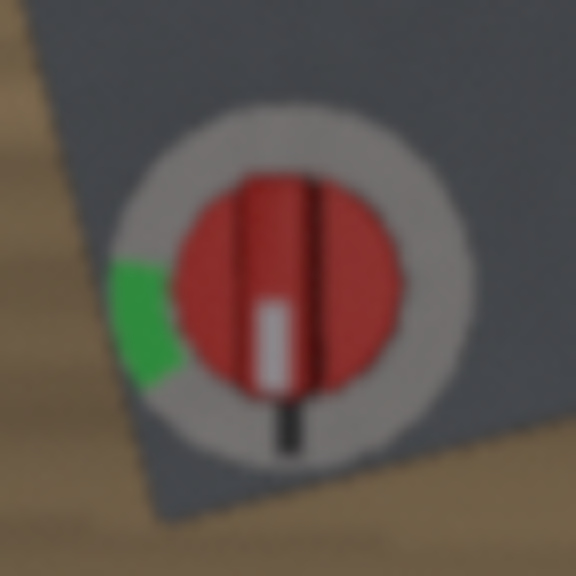

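Pointer direction is 180.8° and the green centre 103°, so the turn is about 1.36 rad (start ≈0.24, within the given range). At the end the 187 mm gripper body points at the work table, with 93 mm reach against 86 mm of room. I'll grip high, with the TCP at about 0.128, so the body clears the 122 mm table.

Request:
step_arm --pt "-1 -2.9 -2.45 0 0 0 0" --pt "-1 -2.9 -2.45 0 0 0 0" --pt "-1 -2.9 -2.45 0 0 0 0" --pt "-1 -2.9 -2.45 0 0 0 0" --pt "-1 -2.9 -2.45 0 0 0 0"

```text
clock: 0.52
tool_pos: [0.3415, 0.3945, 0.3024]
tool_rot: [-3.141, -0.0, 2.712]
wrist_force: [1.2, 0.6, 0.4]
gripper_width: 0.0878
grip_force: 0.0
```

Request:
step_arm --pt "-1 -2.9 -2.45 0 0 0 0" --pt "-1 -2.9 -2.45 0 0 0 0" --pt "-1 -2.9 -2.45 0 0 0 0" --pt "-1 -2.9 -2.45 0 0 0 0" --pt "-1 -2.9 -2.45 0 0 0 0"

```text
clock: 0.93
tool_pos: [0.4223, 0.2228, 0.3026]
tool_rot: [-3.141, -0.0, 2.712]
wrist_force: [0.4, 0.2, -0.5]
gripper_width: 0.0883
grip_force: 0.0
```

Request:
step_arm --pt "-1 -2.9 -2.45 0 0 0 0" --pt "-1 -2.9 -2.45 0 0 0 0" --pt "-1 -2.9 -2.45 0 0 0 0" --pt "-1 -2.9 -2.45 0 0 0 0" --pt "-1 -2.9 -2.45 0 0 0 0"

```text
clock: 1.35
tool_pos: [0.503, 0.0509, 0.3025]
tool_rot: [-3.141, -0.001, 2.712]
wrist_force: [-0.2, 0.1, 0.3]
gripper_width: 0.0882
grip_force: 0.0
```

Request:
step_arm --pt "-1 0 0 1.0 0 0 -0.11" --pt "-1 0 0 1.0 0 0 -0.11" --pt "-1 0 0 1.0 0 0 -0.11" --pt "-1 0 0 1.0 0 0 -0.113" --pt "-1 0 0 0 0 0 0"

```text
clock: 1.77
tool_pos: [0.5017, 0.0523, 0.2609]
tool_rot: [-3.141, -0.004, -3.126]
wrist_force: [-0.2, -0.4, -0.5]
gripper_width: 0.0884
grip_force: 0.0
```

```bash
cat > w.py <<'E'
from h import *
def wrist(name):
    s=read_state(); c=get_image("wrist"); im=c["img"]; cv2.imwrite(f"pics/{name}.png",im)
    T=c["tool_from_camera"]; Rw=R.from_euler('xyz',s["tool_rot"]).as_matrix()
    def pts(u,v,z):
        x=(np.asarray(u,float)-c["cx"])/c["fx"]; y=(np.asarray(v,float)-c["cy"])/c["fy"]; r=np.hypot(x,y)+1e-12
        d=np.stack([x/r*np.sin(r),-y/r*np.sin(r),-np.cos(r)],-1)
        d=d@T[:3,:3].T@Rw.T; o=Rw@T[:3,3]+s["tool_pos"]
        return o+d*((z-o[2])/d[...,2])[...,None]
    return s,c,im,pts
def masks(im):
    H,S,V=cv2.split(cv2.cvtColor(im,cv2.COLOR_BGR2HSV))
    return ((H<10)|(H>170))&(S>120)&(V>50),(H>45)&(H<80)&(S>120)
E
python3 - <<'E'
from w import *
s,c,im,pts=wrist("w1"); print(s["tool_pos"],s["tool_rot"],c["tool_from_camera"].round(3),c["fx"],c["cx"],c["cy"])
red,green=masks(im)
for n,m,z in(("red",red,.046),("green",green,.036)):
    k,l,st,ce=cv2.connectedComponentsWithStats(m.astype(np.uint8))
    for i in range(1,k):
        if st[i,4]>40: print(n,st[i],ce[i].round(1),pts(*ce[i],z).round(4))
E
```

```text
[0.50167864 0.0522592  0.26093138] [-3.1414478  -0.00396191 -3.12584224] [[ 0.001  0.946  0.323  0.084]
 [ 1.    -0.001 -0.    -0.001]
 [-0.     0.323 -0.946 -0.081]
 [ 0.     0.     0.     1.   ]] 325.19226210127806 276.4085936211121 209.29771076238808
red [ 419    0   23   81 1753] [430.   40.4] [0.3452 0.1961 0.046 ]
red [ 250  171   45   55 1554] [272.2 195.9] [0.5049 0.0475 0.046 ]
green [294 174  14  24 223] [301.5 186.1] [0.4974 0.0759 0.036 ]
```

View pics/w1.png

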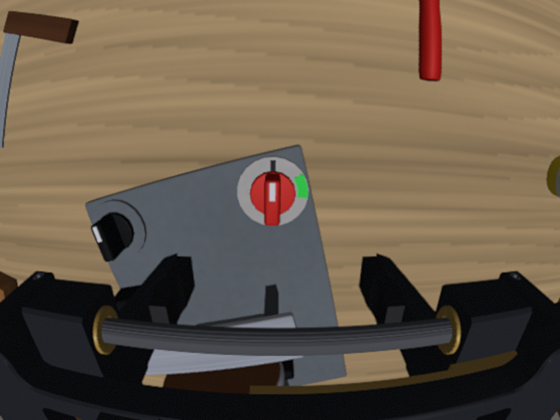

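The wrist view shows the red bar upright at (272,195), the pointer at (272,165) and the green arc at (301,186), with the knob midway between the fingers. Knob centre ≈ (0.503, 0.048) in both views, so I'll descend.

Request:
step_arm --pt "-1 -0.12 -0.43 3 0 0 0" --pt "-1 0 0 3 0 0 0" --pt "-1 0 0 3 0 0 0" --pt "-1 0 0 2.5 0 0 0" --pt "-1 0 0 0 0 0 0"

```text
clock: 2.23
tool_pos: [0.5023, 0.0485, 0.1447]
tool_rot: [-3.14, -0.006, -3.131]
wrist_force: [-0.2, -0.2, 0.8]
gripper_width: 0.0883
grip_force: 0.0
```

Run:
```python
from w import *
s,c,im,pts=wrist("w2"); print(s["tool_pos"],s["tool_rot"])
red,green=masks(im)
for n,m,z in(("red",red,.046),("green",green,.036)):
    k,l,st,ce=cv2.connectedComponentsWithStats(m.astype(np.uint8))
    for i in range(1,k):
        if st[i,4]>40: print(n,st[i],ce[i].round(1),pts(*ce[i],z).round(4))
```

```text
[0.50231321 0.04846927 0.14465657] [-3.13984844 -0.00598888 -3.13050086]
red [ 483    0   30   76 2117] [497.9  36.6] [0.3616 0.1873 0.046 ]
red [ 242  211   70   90 3808] [276.2 249.9] [0.5059 0.0475 0.046 ]
green [310 214  21  35 497] [321. 232.] [0.4978 0.0759 0.036 ]
```

View pics/w2.png

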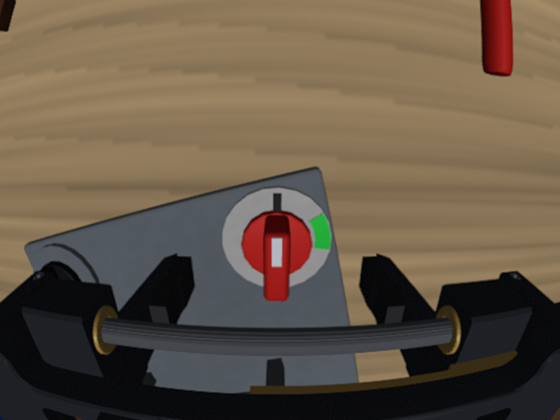

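Bar (276,250) is centred between the fingers (mid ≈277). Lower and close.

Request:
step_arm --pt "-1 0 0 1.0 0 0 0" --pt "-1 0 0 0.6 0 0 0" --pt "-1 0 0 0 0 0 0" --pt "-0.5 0 0 0 0 0 0" --pt "0 0 0 0 0 0 0"

```text
clock: 2.7
tool_pos: [0.5044, 0.0486, 0.1325]
tool_rot: [3.141, 0.001, -3.129]
wrist_force: [0.2, -0.1, 0.2]
gripper_width: 0.0767
grip_force: 0.0
```

Request:
step_arm --pt "0.3 0 0 0 0 0 0" --pt "0.5 0 0 0 0 0 0" --pt "0.55 0 0 0 0 0 0" --pt "0.6 0 0 0 0 0 0" --pt "0.6 0 0 0 0 0 0"

```text
clock: 3.12
tool_pos: [0.504, 0.0486, 0.1318]
tool_rot: [3.141, 0.0, -3.128]
wrist_force: [1.4, 0.4, 0.4]
gripper_width: 0.0438
grip_force: 0.0
```

Request:
step_arm --pt "0.65 0 0 0 0 0 0" --pt "0.7 0 0 0 0 0 0" --pt "1 0 0 0 0 0 0" --pt "1 0 0 0 0 0 0" --pt "1 0 0 0 0 0 0"

```text
clock: 3.53
tool_pos: [0.504, 0.0483, 0.1317]
tool_rot: [-3.141, -0.0, -3.129]
wrist_force: [-1.5, -0.7, 0.3]
gripper_width: 0.0131
grip_force: 30.0
```

Gripped with the lateral force small. Now turn clockwise (+rz) in steps and watch the forces.

Request:
step_arm --pt "1 0 0 0 0 0 0.06" --pt "1 0 0 0 0 0 0.06" --pt "1 0 0 0 0 0 0.06" --pt "1 0 0 0 0 0 0.06" --pt "1 0 0 0 0 0 0.06"

```text
clock: 3.95
tool_pos: [0.5039, 0.0479, 0.1317]
tool_rot: [-3.141, -0.0, 2.852]
wrist_force: [0.4, -1.1, 0.3]
gripper_width: 0.0136
grip_force: 30.0
```

Request:
step_arm --pt "1 0 0 0 0 0 0.06" --pt "1 0 0 0 0 0 0.06" --pt "1 0 0 0 0 0 0.06" --pt "1 0 0 0 0 0 0.06" --pt "1 0 0 0 0 0 0.06"

```text
clock: 4.37
tool_pos: [0.5037, 0.0475, 0.1317]
tool_rot: [-3.14, 0.0, 2.551]
wrist_force: [-0.1, -2.3, 0.7]
gripper_width: 0.0136
grip_force: 30.0
```

Run:
```python
from w import *
s=read_state(); print(s["ft_torque"],s["wrist_force"],s["joint_pos"])
c=get_image("scene");t=get_image("top");cv2.imwrite("pics/mid.png",np.hstack([cv2.resize(c["img"][120:300,200:440],None,fx=1.6,fy=1.6),cv2.resize(t["img"][120:300,120:360],None,fx=1.6,fy=1.6)]))
```

```text
[-0.48482054  0.00779514  0.14294551] [-0.06764856 -2.2587358   0.67439076] [-0.13536909  0.82887062 -0.08309715  2.04995104  0.23439076  0.27260827
  0.56288847]
```

View pics/mid.png

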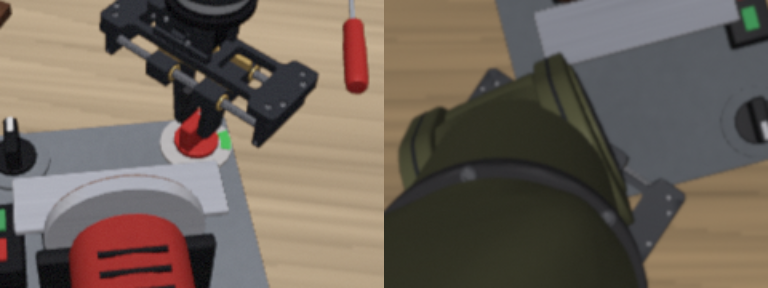

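The knob is turning with the gripper (torque ≈0.14 N m), and the sander hasn't moved. About 0.77 rad remains.

Request:
step_arm --pt "1 0 0 0 0 0 0.06" --pt "1 0 0 0 0 0 0.06" --pt "1 0 0 0 0 0 0.06" --pt "1 0 0 0 0 0 0.06" --pt "1 0 0 0 0 0 0.06"

```text
clock: 4.88
tool_pos: [0.5035, 0.0471, 0.1317]
tool_rot: [-3.139, 0.001, 2.253]
wrist_force: [-0.6, -4.0, 1.7]
gripper_width: 0.0135
grip_force: 30.0
```

Request:
step_arm --pt "1 0 0 0 0 0 0.06" --pt "1 0 0 0 0 0 0.06" --pt "1 0 0 0 0 0 0.06" --pt "1 0 0 0 0 0 0.06" --pt "1 0 0 0 0 0 0.06"

```text
clock: 5.3
tool_pos: [0.5031, 0.0469, 0.1317]
tool_rot: [-3.139, 0.001, 1.953]
wrist_force: [-1.0, -5.0, 2.4]
gripper_width: 0.0137
grip_force: 30.0
```

Request:
step_arm --pt "1 0 0 0 0 0 0.06" --pt "1 0 0 0 0 0 0.06" --pt "1 0 0 0 0 0 0.04" --pt "1 0 0 0 0 0 0" --pt "1 0 0 0 0 0 0"

```text
clock: 5.72
tool_pos: [0.5029, 0.0468, 0.1317]
tool_rot: [-3.139, 0.002, 1.795]
wrist_force: [-1.9, -4.4, 3.0]
gripper_width: 0.0135
grip_force: 30.0
```

Run:
```python
from w import *
s,c,im,pts=wrist("w3"); print(s["tool_pos"],s["tool_rot"],s["ft_torque"],s["wrist_force"])
red,green=masks(im)
for n,m,z in(("red",red,.046),("green",green,.036)):
    k,l,st,ce=cv2.connectedComponentsWithStats(m.astype(np.uint8))
    for i in range(1,k):
        if st[i,4]>40: print(n,st[i],ce[i].round(1),pts(*ce[i],z).round(4))
```

```text
[0.50285536 0.04682839 0.13170392] [-3.13871937e+00  1.61748080e-03  1.79504819e+00] [-1.03377947  0.41595808 -0.00578572] [-1.89580445 -4.37138101  3.00816848]
red [ 239  215   75   97 3743] [276.2 254.7] [0.5033 0.0456 0.046 ]
green [255 192  44  20 581] [276.2 200.4] [0.4967 0.0743 0.036 ]
```

View pics/w3.png

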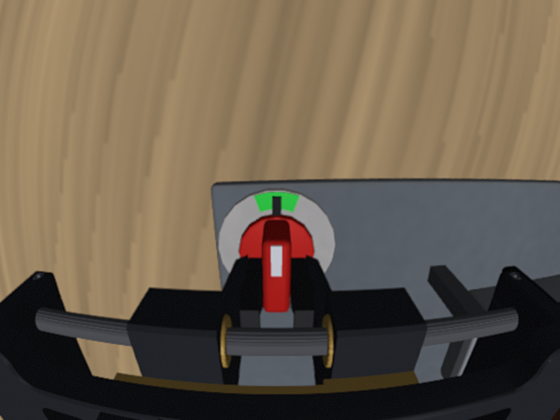

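The pointer (277,203) sits mid-way across the green arc (255–299, centre 276). Release, then lift straight up.

Request:
step_arm --pt "0.3 0 0 0 0 0 0" --pt "0 0 0 0 0 0 0" --pt "-0.3 0 0 0 0 0 0" --pt "-0.3 0 0 0 0 0 0" --pt "-0.3 0 0 0 0 0 0"

```text
clock: 6.18
tool_pos: [0.5042, 0.0491, 0.1317]
tool_rot: [3.141, -0.001, 1.796]
wrist_force: [-0.1, -0.2, 0.3]
gripper_width: 0.0452
grip_force: 0.0
```

Request:
step_arm --pt "-0.3 0 0 -1 0 0 0" --pt "-0.3 0 0 -2.5 0 0 0" --pt "-0.3 0 0 -3.5 0 0 0" --pt "-0.3 0 0 -3.5 0 0 0" --pt "-0.3 0 0 -3.5 0 0 0"

```text
clock: 6.6
tool_pos: [0.5035, 0.0486, 0.2739]
tool_rot: [-3.141, -0.0, 1.795]
wrist_force: [0.7, -0.3, -0.7]
gripper_width: 0.0572
grip_force: 0.0
```

Request:
step_arm --pt "-0.3 3.5 0 0 0 0 0" --pt "-0.3 3.5 0 0 0 0 0" --pt "-0.3 3.5 0 0 0 0 0" --pt "-0.3 3.5 0 0 0 0 0" --pt "-0.3 3.5 0 0 0 0 0"

```text
clock: 7.02
tool_pos: [0.4644, 0.2207, 0.2727]
tool_rot: [3.141, -0.001, 1.795]
wrist_force: [0.4, 0.1, -0.5]
gripper_width: 0.0574
grip_force: 0.0
```

Request:
step_arm --pt "-0.3 3.5 0 0 0 0 0" --pt "-0.3 3.5 0 0 0 0 0" --pt "-0.3 3.5 0 0 0 0 0" --pt "-0.3 3.5 0 0 0 0 0" --pt "-0.3 0 0 0 0 0 0"

```text
clock: 7.43
tool_pos: [0.4303, 0.3647, 0.2722]
tool_rot: [3.141, -0.007, 1.807]
wrist_force: [-0.2, 0.0, -0.4]
gripper_width: 0.0572
grip_force: 0.0
```

Run:
```python
from h import *
print(read_state()["tool_pos"])
a=np.load("top0.npy",allow_pickle=True).item()["img"]
c=get_image("top");im=c["img"]
def f(im):
    H,S,V=cv2.split(cv2.cvtColor(im,cv2.COLOR_BGR2HSV)); g=(((H>45)&(H<80)&(S>120))*255).astype(np.uint8)
    k,l,st,ce=cv2.connectedComponentsWithStats(g); print([(st[i,4],ce[i].round(2)) for i in range(1,k) if st[i,4]>15])
f(a);f(im)
cr=lambda i:cv2.resize(i[140:270,200:330],None,fx=3,fy=3,interpolation=cv2.INTER_CUBIC)
cv2.imwrite("pics/fin.png",np.hstack([cr(a),cr(im)]))
```

```text
[0.43028632 0.36473959 0.27222295]
[(np.int32(116), array([348.41, 131.01])), (np.int32(81), array([222.21, 229.73]))]
[(np.int32(116), array([348.41, 131.01])), (np.int32(72), array([222.19, 229.81]))]
```

View pics/fin.png

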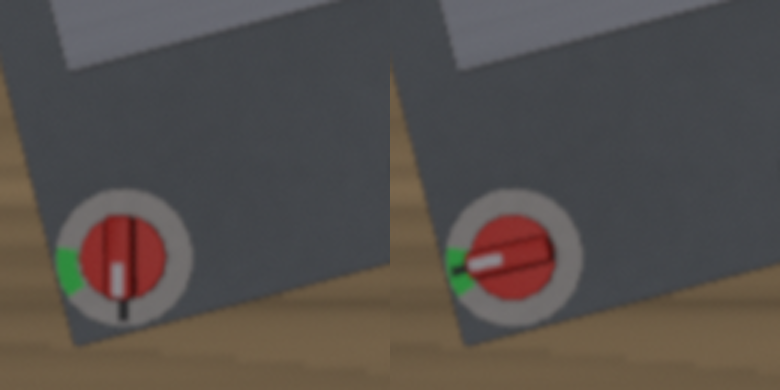

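In the before/after view the pointer is in the middle of the green arc (right half, about (460,270)). The sander hasn't shifted (green button centroid unchanged), and the gripper is clear.

```bash
python3 -c "from station import *; print(hand_in())"
```

```text
the job is handed in; nothing more can be done
None
```

I turned the red knob clockwise about 1.36 rad, so its pointer sits mid-way across the green arc; the sander did not shift, the black knob was not touched, the gripper let go and is clear, and the job is handed in.

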